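Unlock the film carrier and hold it level

ROBOT

A 6-joint arm with a two-finger parallel gripper is mounted at the origin on the work surface. World frame = base frame: x ahead of the robot, y to its left, z up, the work surface at z = 0. Lengths are in mm, angles in degrees, forces in N, time in s.
With the tool pointing down it reaches from about 275 to 1000 mm from the base axis. Payload 8.4 kg.
Tool frame: the origin (TCP) lies at the very end of the fingers, on their centre line; the grasp point (between the pads) lies 19 mm behind it; z points along the fingers, y is the line along which they close (so a half turn about z gives the same grasp; the last joint's range is limited). The gripper opens to 85 mm and grips with 20 to 120 N. Pads are 22 mm wide; open, the fingers measure 114 mm over their backs; the gripper's body (76 mm by 85 mm) begins 54 mm behind the grasp point. The pads swing forward as they close: fully open they stand 13 mm farther back than shut.
Start: joints at [-63.793, 20.225, 93.587, -0, 66.188, -0.138], TCP at [277.355, -560.091, 231.281] pointing down, gripper open.
Joint ranges: [-150.9, 150.9], [-52.94, 120.26], [3.33, 152.33], [-74.26, 254.26], [0, 154.13], [-172.89, 172.89]. Speed limits (degrees/s): [127.2, 127.2, 159.86, 180, 180, 180].

INTERFACE

Orientations are given as a 3x3 rotation matrix whose columns are the frame's x, y, z axes.
In Python, from cell import robot gives the robot as it stands.
- The arm moves only by the tool apply_moves, never from a script. Its argument "moves" is a list of rows, each an object of numbers: "jaw": the finger opening in cm, from 0 to 8.54; "dx", "dy", "dz": the shift along the tool's x, y, z in cm; "ax", "ay", "az": the turn, a rotation vector about the tool's x, y, z in rad. In form: [{"jaw": .., "dx": .., "dy": .., "dz": .., "ax": .., "ay": .., "az": ..}, ...]. A call has 1 to 5 rows; each row shifts and turns the commanded pose from where the row before left it, along the tool's axes as they then stand; what a row does not reach is not made up. A row lasts 1/10 s, in which the tool goes at most 50 mm and 8.59 degrees, less where a joint would pass 70% of its speed; a pose out of reach is approached as far as the arm can. A call is refused whole if a number of a shift passes 5 or a number of a turn 0.15, either way. A call with a gripper value outside its range is refused whole. The fingers move at their own pace and stop on an object; "newtons" is the grip in N (left out, the last holds). Time passes only in rows, so rows that do not move let the fingers close. It gives the time, the measured TCP pose, the force, the opening and the grip force at its end, in the units of the state.
- robot.state(): the state, without advancing time (a new reading comes with each control period).
- robot.get_image(name): name is "side" or "top"; returns (picture, depth): 480x640x3 uint8, blue, green, red; 480x640 float32, mm along the optical axis (not along the pixel's ray), 0 where there is no reading.
- robot.camera_params(name): a dict with "K" (3x3 intrinsics, pixels), "k1" (the pictures are not rectified: a ray, as slopes to the right and down, at radius r is drawn at 1 + k1 r^2 times it, then the intrinsics apply), "rvec" (rotation vector, rad) and "tvec" (3), from world to camera coordinates, as OpenCV has them. Camera axes: x right, y down, z forward; pixel columns grow to the right and rows downward; lengths in mm; the calibration is good to about 2 mm. A picture is of the moment at which its call begins. camera_params takes no time and is no camera call.
- robot.sign_off(): hands the job in; it is judged then, once.
The state is a dict: "clock": time; "joint_positions": joint angles; "qvel": joint speeds; "effort": joint torques, N m; "ee_pos": TCP position; "ee_rot": TCP orientation; "wrist_force": force on the tool from outside, world axes, zero at the start; "moment": the same for the moment, N m; "grip_width": finger opening in mm; "grip_force": force on a finger pad.
Only numpy, scipy, OpenCV 4.12 (cv2) and the standard library are available. Lean on these libraries where they do the work, as an engineer would, in place of code of your own. Each camera call takes 0.05 s, during which the arm holds its last target. There are 200 camera calls.

TASK

In the file room, the tray with the bar handle is locked into its dock with two film cans standing loose in it. Press the sprung lock knob down, turn it clockwise to its stop and let it spring back up, then lift the tray by its handle straight out of the dock, about a hand's breadth (10 cm) up, and finish while still holding it there in the gripper, level and still, with both cans standing in it. Leave the stapler, the rubber stamp and the spare can beside the dock alone.

Things in the scene. Friction and masses are not known exactly. Their poses are not given: they have to be found in the camera images.
- dock: Dark steel slab, 160 (x) x 315 (y) x 12 mm, fixed to the table; origin on the table surface, below the centre of the docked tray; its own y axis runs along the tray's length, z up. Slab spans y -205 to +110 mm; the lock knob's axis is at x 0, y -165 mm of this frame. Guides 8 mm high stand on the slab around the tray with 3 mm play.
- knob_grip (a point): Centre for gripping on the lock knob, on its axis, 74 mm above the table when up. The knob is a black bar grip 12 mm wide (own x) x 46 mm long (own y) x 34 mm tall (this point is 24 mm above the bar's foot, 10 mm below its top) on a steel hub of 16 mm radius; a flat steel tongue at the hub points along own +y and, when locked, reaches 60 mm from the axis over the tray's lug (12 mm above it), so the tray cannot be lifted out. The bar turns with the tongue; own z up.
- lock_press (a joint): How far the knob is pressed straight down, m: 0 up, 0.008 fully down. Spring: 3 N to start, 8 N fully down. A pin in a slotted collar stops the knob from turning (forcing it counts as failure) unless it is pressed at least 0.006; if let go half-way round it stays down under the collar.
- lock_turn (a joint): Knob angle, rad, grows clockwise seen from above: about 0 locked, 1.3 unlocked at the hard stop. Turned past about 1.2 and let go, the knob springs up again into its unlocked slot and stays there; the tongue is then clear of the tray. Little friction.
- carrier: The aluminium tray: base 130 (x) x 200 (y) x 5 mm with a rim 20 mm high, a lug 34 x 18 mm on its -y side, and a handle across its middle. Origin at the centre of its underside (12 mm above the table when docked), z up. 0.3 to 0.55 kg without cans.
- carrier_grip (a point): Centre of the tray's handle bar, 120 mm above the tray's underside (132 mm above the table when docked). The black bar is 16 mm wide (x) x 88 mm long (y) x 16 mm tall, on two posts at y -36 and +36 mm; its axes are the tray's. Free space of more than 60 mm below the bar.
- can_near_center (a point): Centre of the loose lidded metal film can standing in the tray on its -x side of the handle: 44 mm diameter, 36 mm tall, about 0.09 kg, own z up. It may stand anywhere along the tray's length.
- can_far_center (a point): Centre of the like film can standing in the tray on its +x side of the handle.
- can_spare: Bystander: third film can of the same shape, 44 mm diameter, 36 mm tall, standing on the table; origin under its centre.
- stapler: Bystander: black stapler, 140 x 34 mm, 56 mm tall, lying on the table along its own x; origin under its centre.
- stamp: Bystander: rubber stamp, base 50 x 32 mm, turned wooden handle, 70 mm tall, standing on the table; origin under its centre.
There are look-alikes about, which are no part of the job. Leave any brown or pink look-alike of the part that bears can_near_center alone. What is shaped like the part that bears can_far_center but turquoise is not meant.

How it is judged:
By the outcome, as a careful person would: the job done as asked, in the order asked, and still so for the second after the job is handed in, while the arm keeps its last pose, push and grip.
It also fails if it takes over 45 s, if anything falls off the work surface, if the arm or the gripper's body presses on something with over 40 N, if the wrist force passes 120 N, or if a joint passes its speed limit or range.

## Working session

There is one attempt and no reset: what is moved stays moved. The work goes in short steps, Python scripts to look and compute and a tool call to move; the robot and the scene stay as the last step left them, time stands still between calls to the robot, and variables do not carry over. Pictures are saved under pics/ and viewed, at most 10 in all, crops included, and the job is handed in when it is done.

Besides the shell and the picture viewer there is one more tool, called after "Call:" in YAML: its name, and indented under it one key for each argument. apply_moves: Moves the arm, as the interface text tells. Its arguments: {"type":"object","properties":{"moves":{"type":"array","items":{"type":"object","properties":{"jaw":{"type":"number"},"dx":{"type":"number"},"dy":{"type":"number"},"dz":{"type":"number"},"ax":{"type":"number"},"ay":{"type":"number"},"az":{"type":"number"}}}},"newtons":{"type":"number"}},"required":["moves"]}

```bash
mkdir -p pics; cat > h.py <<'E'
import numpy as np,cv2
from cell import robot
def grab(n,tag):
    im,d=robot.get_image(n); cv2.imwrite(f'pics/{tag}.png',im); np.save(f'pics/{tag}.npy',d); return im,d
def cam(n):
    p=robot.camera_params(n); R,_=cv2.Rodrigues(np.array(p['rvec'],float)); return np.array(p['K'],float),float(p['k1']),R,np.array(p['tvec'],float).ravel()
def rays(n,uv):
    K,k1,R,t=cam(n); uv=np.atleast_2d(uv).astype(float)
    s=(uv-K[:2,2])/[K[0,0],K[1,1]]; u=s.copy()
    for _ in range(20): u=s/(1+k1*(u**2).sum(1,keepdims=True))
    return np.c_[u,np.ones(len(u))],R,t
def atdepth(n,uv,z):
    r,R,t=rays(n,uv); return (r*np.reshape(z,(-1,1))-t)@R
def atz(n,uv,z):
    r,R,t=rays(n,uv); d=r@R; c=-t@R; return c+d*((z-c[2])/d[:,2:])
def cloud(n,d):
    v,u=np.nonzero(d>0); return np.c_[u,v],atdepth(n,np.c_[u,v],d[v,u])
E
python3 - <<'E'
from h import *
for n in('top','side'): grab(n,n+'0'); K,k,R,t=cam(n); print(n,K[0,0],k,-t@R)
E
```

```text
top 493.2600993168238 -0.03225863849930556 [434.94448327  38.52582077 903.83337527]
side 538.1065721921201 0.04326399097896666 [ 492.54187343 -722.74159231  832.56442278]
```

View pics/top0.png

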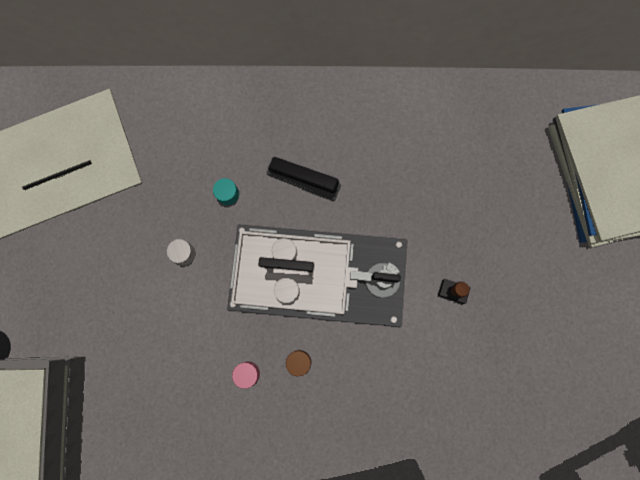

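View pics/side0.png

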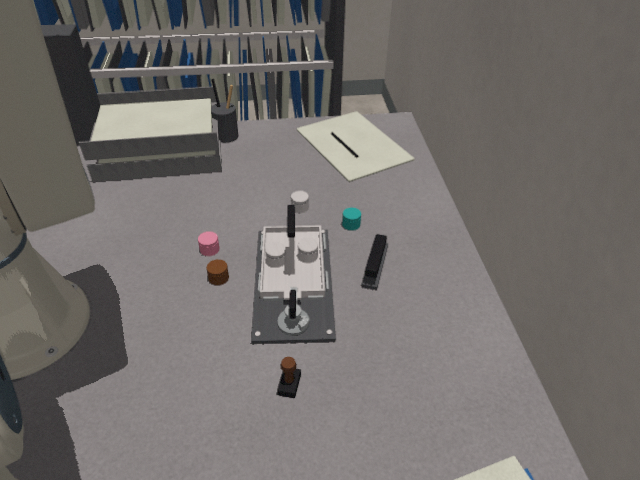

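The top view shows the tray at about px (290,275), its handle bar at (286,265), the knob bar at (386,278) with its tongue pointing left over the lug at (352,277), and grey cans in the tray at (284,250) and (287,291). The pink, brown and turquoise cans and the spare grey can at (179,252) all stand outside the tray. Next I measure the bars, slab and cans from depth.

```bash
python3 - <<'E'
from h import *
im=cv2.imread('pics/top0.png'); d=np.load('pics/top0.npy'); uv,P=cloud('top',d)
g=im[uv[:,1],uv[:,0]].max(1)
def box(u0,u1,v0,v1): return (uv[:,0]>=u0)&(uv[:,0]<u1)&(uv[:,1]>=v0)&(uv[:,1]<v1)
def fit(name,m):
    q=P[m]; r=cv2.minAreaRect(q[:,:2].astype(np.float32)); _,s,vt=np.linalg.svd(q[:,:2]-q[:,:2].mean(0),full_matrices=False)
    print(name,m.sum(),'mean',q.mean(0).round(1),'medz',np.median(q[:,2]).round(1),'rect',np.round(r[0],1),np.round(r[1],1),round(r[2],1),'ang',np.degrees(np.arctan2(vt[0,1],vt[0,0])).round(1))
z=P[:,2]
print('table z',np.median(z[box(400,600,320,400)]))
fit('handle',box(240,335,245,285)&(z>120)&(z<155))
fit('knob',box(355,420,255,300)&(z>70)&(z<95))
fit('can+x',box(262,310,230,263)&(z>42)&(z<65))
fit('can-x',box(262,310,272,312)&(z>42)&(z<65))
fit('slab',box(215,420,215,335)&(z>6))
fit('stamp',box(430,480,270,310)&(z>15))
fit('stapler',box(255,350,145,205)&(z>15))
big=cv2.resize(im[200:350,210:430],None,fx=3.6,fy=3.6,interpolation=cv2.INTER_CUBIC); cv2.imwrite('pics/c1.png',big)
print({k:np.round(v,1).tolist() if not isinstance(v,float) else v for k,v in robot.state().items()})
E
```

```text
table z -0.4760644045195529
handle 597 mean [529.6 105.4 138.6] medz 139.0 rect [530.3 106.1] [88.1 16.5] 85.8 ang -94.2
knob 211 mean [519.1 -57.4  82.3] medz 82.9 rect [519.8 -57.7] [45.  12.3] 84.5 ang -96.0
can+x 432 mean [566.8 117.8  52. ] medz 52.2 rect [568.1 118. ] [43.1 35.7] 85.7 ang -95.8
can-x 509 mean [495.1 111.6  52. ] medz 52.1 rect [496.9 101.6] [43.3 64.3] 8.0 ang 140.8
slab 14946 mean [526.1  57.   24.9] medz 16.0 rect [529.3  59.1] [315.8 158.7] 85.8 ang -93.8
stamp 520 mean [ 502.8 -181.1   38.1] medz 19.5 rect [ 503.8 -185.6] [50.8 32.1] 73.3 ang -125.2
stapler 1143 mean [705.5  87.6  44.3] medz 45.1 rect [706.5  90.1] [135.9  31.1] 68.7 ang 68.9
{'clock': 0.1, 'joint_positions': [-63.8, 20.3, 93.6, -0.0, 66.2, -0.1], 'qvel': [0.0, -0.0, -0.1, 0.0, -0.0, -0.0], 'effort': [-0.0, -60.6, -34.3, -0.0, 0.0, -0.0], 'ee_pos': [277.2, -559.7, 230.6], 'ee_rot': [[0.9, 0.4, -0.0], [0.4, -0.9, 0.0], [-0.0, -0.0, -1.0]], 'wrist_force': [-0.6, -0.4, -0.6], 'moment': [-0.0, -0.0, -0.0], 'grip_force': 0.0, 'grip_width': 85.19316474581612}
```

View pics/c1.png

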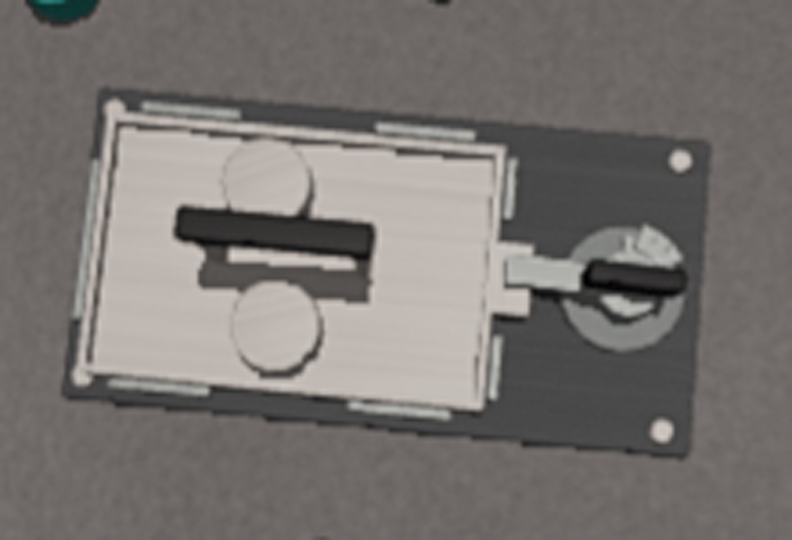

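The only grey cans in the tray are px (284,250), the far one at +x, and (287,291), the near one. The crop confirms this, and the grey can at (179,252) is the spare outside the dock. The dock is yawed about -4.2°, with the knob at about (520,-58) and the handle at about (530,106).

```bash
cat >> h.py <<'E'
from scipy.spatial.transform import Rotation as Ro
def plan(target,yawy,n):
    """rows (cm, rad) to a tool-down pose whose y axis has world angle yawy (deg)"""
    s=robot.state(); p=np.array(s['ee_pos'],float); R=np.array(s['ee_rot'],float).reshape(3,3)
    a=np.radians(yawy); y=np.array([np.cos(a),np.sin(a),0]); z=np.array([0,0,-1.]); T=np.c_[np.cross(y,z),y,z]
    w=Ro.from_matrix(R.T@T).as_rotvec()/n; st=(np.array(target)-p)/n/10
    for i in range(n):
        print('d',np.round(st@R,2),'a',np.round(w,3)); R=R@Ro.from_rotvec(w).as_matrix()
E
python3 - <<'E'
from h import *
plan([520.2,-57.9,120],-4.8,15)
E
```

```text
d [ 2.94 -2.28  0.74] a [-0.    -0.    -0.068]
d [ 3.09 -2.07  0.74] a [-0.    -0.    -0.068]
d [ 3.22 -1.86  0.74] a [-0.    -0.    -0.068]
d [ 3.34 -1.63  0.74] a [-0.    -0.    -0.068]
d [ 3.44 -1.4   0.74] a [-0.    -0.    -0.068]
d [ 3.53 -1.16  0.74] a [-0.    -0.    -0.068]
d [ 3.6  -0.92  0.74] a [-0.    -0.    -0.068]
d [ 3.66 -0.67  0.74] a [-0.    -0.    -0.068]
d [ 3.69 -0.42  0.74] a [-0.    -0.    -0.068]
d [ 3.71 -0.16  0.74] a [-0.    -0.    -0.068]
d [3.72 0.09 0.74] a [-0.    -0.    -0.068]
d [3.7  0.35 0.74] a [-0.    -0.    -0.068]
d [3.67 0.6  0.74] a [-0.    -0.    -0.068]
d [3.62 0.85 0.74] a [-0.    -0.    -0.068]
d [3.55 1.09 0.74] a [-0.    -0.    -0.068]
```

Call:
apply_moves:
  moves:
    - {"jaw": 5,"dx": 2.94,"dy": -2.28,"dz": 0.74,"az": -0.068}
    - {"jaw": 5,"dx": 3.09,"dy": -2.07,"dz": 0.74,"az": -0.068}
    - {"jaw": 5,"dx": 3.22,"dy": -1.86,"dz": 0.74,"az": -0.068}
    - {"jaw": 5,"dx": 3.34,"dy": -1.63,"dz": 0.74,"az": -0.068}
    - {"jaw": 5,"dx": 3.44,"dy": -1.4,"dz": 0.74,"az": -0.068}

```text
invalid input
```

Call:
apply_moves:
  moves:
    - {"jaw": 5,"dx": 3.53,"dy": -1.16,"dz": 0.74,"az": -0.068}
    - {"jaw": 5,"dx": 3.6,"dy": -0.92,"dz": 0.74,"az": -0.068}
    - {"jaw": 5,"dx": 3.66,"dy": -0.67,"dz": 0.74,"az": -0.068}
    - {"jaw": 5,"dx": 3.69,"dy": -0.42,"dz": 0.74,"az": -0.068}
    - {"jaw": 5,"dx": 3.71,"dy": -0.16,"dz": 0.74,"az": -0.068}

```text
invalid input
```

Call:
apply_moves:
  moves:
    - {"jaw": 5,"dx": 3.72,"dy": 0.09,"dz": 0.74,"az": -0.068}
    - {"jaw": 5,"dx": 3.7,"dy": 0.35,"dz": 0.74,"az": -0.068}
    - {"jaw": 5,"dx": 3.67,"dy": 0.6,"dz": 0.74,"az": -0.068}
    - {"jaw": 5,"dx": 3.62,"dy": 0.85,"dz": 0.74,"az": -0.068}
    - {"jaw": 5,"dx": 3.55,"dy": 1.09,"dz": 0.74,"az": -0.068}

```text
invalid input
```

Call:
apply_moves:
  moves:
    - {"jaw": 5}
    - {"jaw": 5}

```text
invalid input
```

```bash
python3 - <<'E'
from h import *
s=robot.state();print(s['ee_pos'],s['wrist_force'],s['grip_width'])
plan([520.2,-57.9,56],-4.8,3)
E
```

```text
[ 277.17432612 -559.68793615  230.64446234] [-0.5678561 -0.4148052 -0.6218679] 85.19316474581612
d [ 14.68 -11.39   5.83] a [-0.    -0.    -0.342]
d [17.65 -5.8   5.83] a [-0.    -0.    -0.342]
d [18.58  0.46  5.82] a [-0.    -0.    -0.342]
```

All four calls were refused, so I'll try rows with every field filled in, starting with the first one.

Call:
apply_moves:
  moves:
    - {"jaw": 5,"dx": 2.94,"dy": -2.28,"dz": 0.74,"ax": 0,"ay": 0,"az": -0.068}
    - {"jaw": 5,"dx": 3.09,"dy": -2.07,"dz": 0.74,"ax": 0,"ay": 0,"az": -0.068}
    - {"jaw": 5,"dx": 3.22,"dy": -1.86,"dz": 0.74,"ax": 0,"ay": 0,"az": -0.068}
    - {"jaw": 5,"dx": 3.34,"dy": -1.63,"dz": 0.74,"ax": 0,"ay": 0,"az": -0.068}
    - {"jaw": 5,"dx": 3.44,"dy": -1.4,"dz": 0.74,"ax": 0,"ay": 0,"az": -0.068}
  newtons: 40

```text
clock: 0.6
ee_pos: [358.8, -391.4, 193.8]
ee_rot: [[0.695, 0.719, -0.0], [0.719, -0.695, 0.0], [0.0, -0.0, -1.0]]
wrist_force: [-0.0, 0.1, 0.4]
grip_width: 50.1
grip_force: 0.0
```

Call:
apply_moves:
  moves:
    - {"jaw": 5,"dx": 3.53,"dy": -1.16,"dz": 0.74,"ax": 0,"ay": 0,"az": -0.068}
    - {"jaw": 5,"dx": 3.6,"dy": -0.92,"dz": 0.74,"ax": 0,"ay": 0,"az": -0.068}
    - {"jaw": 5,"dx": 3.66,"dy": -0.67,"dz": 0.74,"ax": 0,"ay": 0,"az": -0.068}
    - {"jaw": 5,"dx": 3.69,"dy": -0.42,"dz": 0.74,"ax": 0,"ay": 0,"az": -0.068}
    - {"jaw": 5,"dx": 3.71,"dy": -0.16,"dz": 0.74,"ax": 0,"ay": 0,"az": -0.068}
  newtons: 40

```text
clock: 1.1
ee_pos: [440.3, -224.4, 156.9]
ee_rot: [[0.415, 0.91, -0.0], [0.91, -0.415, 0.0], [0.0, -0.0, -1.0]]
wrist_force: [1.1, 0.1, -0.6]
grip_width: 49.9
grip_force: 0.0
```

Call:
apply_moves:
  moves:
    - {"jaw": 5,"dx": 3.72,"dy": 0.09,"dz": 0.74,"ax": 0,"ay": 0,"az": -0.068}
    - {"jaw": 5,"dx": 3.7,"dy": 0.35,"dz": 0.74,"ax": 0,"ay": 0,"az": -0.068}
    - {"jaw": 5,"dx": 3.67,"dy": 0.6,"dz": 0.74,"ax": 0,"ay": 0,"az": -0.068}
    - {"jaw": 5,"dx": 3.62,"dy": 0.85,"dz": 0.74,"ax": 0,"ay": 0,"az": -0.068}
    - {"jaw": 5,"dx": 3.55,"dy": 1.09,"dz": 0.74,"ax": 0,"ay": 0,"az": -0.068}
  newtons: 40

```text
clock: 1.6
ee_pos: [522.4, -57.6, 119.8]
ee_rot: [[0.088, 0.996, -0.0], [0.996, -0.088, 0.0], [-0.0, -0.0, -1.0]]
wrist_force: [0.7, -0.3, 0.2]
grip_width: 50.1
grip_force: 0.0
```

Call:
apply_moves:
  moves:
    - {"jaw": 5,"dx": 0,"dy": 0,"dz": 0,"ax": 0,"ay": 0,"az": 0}
    - {"jaw": 5,"dx": 0,"dy": 0,"dz": 0,"ax": 0,"ay": 0,"az": 0}
  newtons: 40

```text
clock: 1.8
ee_pos: [521.7, -58.4, 119.8]
ee_rot: [[0.089, 0.996, -0.001], [0.996, -0.089, -0.0], [-0.0, -0.001, -1.0]]
wrist_force: [0.5, -0.4, -0.7]
grip_width: 50.1
grip_force: 0.0
```

```bash
python3 - <<'E'
from h import *
im,d=grab('side','s1')
s=robot.state();print(s['ee_pos'],s['joint_positions'])
plan([520.2,-57.9,56],-4.8,4)
# knob refit from side depth
uv,P=cloud('side',d); m=(uv[:,0]>270)&(uv[:,0]<320)&(uv[:,1]>280)&(uv[:,1]<335)&(P[:,2]>72)&(P[:,2]<95)&(im[uv[:,1],uv[:,0]].max(1)<70)
q=P[m]; print(len(q),q.mean(0) if len(q) else '', cv2.minAreaRect(q[:,:2].astype(np.float32)) if len(q) else '')
cv2.imwrite('pics/s1c.png',cv2.resize(im[180:360,200:400],None,fx=3,fy=3))
E
```

```text
[521.59123996 -59.15592745 120.033099  ] [-6.62421247e+00  1.94316789e+01  1.11323558e+02 -2.02557242e-02
  4.92962876e+01 -1.40789517e+00]
d [ 0.03 -0.04  1.6 ] a [-0.     0.    -0.002]
d [ 0.03 -0.04  1.6 ] a [-0.     0.    -0.002]
d [ 0.03 -0.04  1.6 ] a [-0.     0.    -0.002]
d [ 0.03 -0.04  1.6 ] a [-0.     0.    -0.002]
142 [521.60966639 -63.89082572  82.30560284] ((521.5589599609375, -61.25667953491211), (45.2535285949707, 11.235343933105469), 85.60359191894531)
```

View pics/s1c.png

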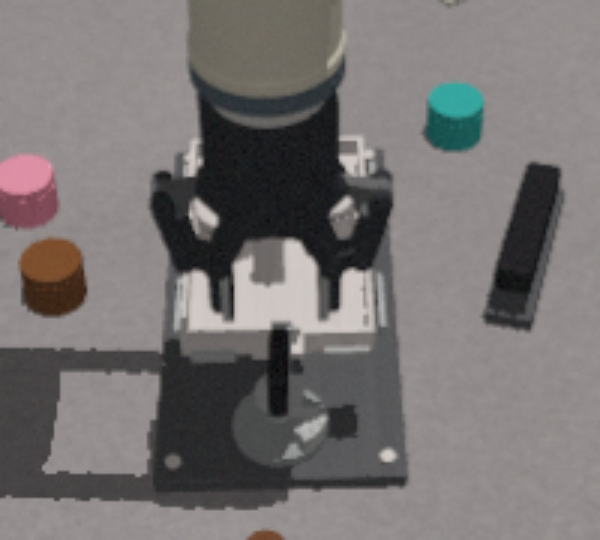

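The side view shows the fingers centred above the knob bar (crop px 278,370) with clear space around it. I descend and grip.

Call:
apply_moves:
  moves:
    - {"jaw": 5,"dx": 0,"dy": -0.08,"dz": 2,"ax": 0,"ay": 0,"az": 0}
    - {"jaw": 5,"dx": 0,"dy": 0,"dz": 2,"ax": 0,"ay": 0,"az": 0}
    - {"jaw": 5,"dx": 0,"dy": 0,"dz": 1.6,"ax": 0,"ay": 0,"az": 0}
    - {"jaw": 5,"dx": 0,"dy": 0,"dz": 0.8,"ax": 0,"ay": 0,"az": 0}
    - {"jaw": 5,"dx": 0,"dy": 0,"dz": 0,"ax": 0,"ay": 0,"az": 0}
  newtons: 40

```text
clock: 2.35
ee_pos: [520.2, -59.8, 55.6]
ee_rot: [[0.092, 0.996, -0.002], [0.996, -0.092, 0.0], [-0.0, -0.002, -1.0]]
wrist_force: [0.5, -0.2, 0.7]
grip_width: 50.1
grip_force: 0.0
```

Call:
apply_moves:
  moves:
    - {"jaw": 2.5,"dx": 0,"dy": 0,"dz": 0,"ax": 0,"ay": 0,"az": 0}
    - {"jaw": 0.8,"dx": 0,"dy": 0,"dz": 0,"ax": 0,"ay": 0,"az": 0}
    - {"jaw": 0.5,"dx": 0,"dy": 0,"dz": 0,"ax": 0,"ay": 0,"az": 0}
    - {"jaw": 0,"dx": 0,"dy": 0,"dz": 0,"ax": 0,"ay": 0,"az": 0}
    - {"jaw": 0,"dx": 0,"dy": 0,"dz": 0,"ax": 0,"ay": 0,"az": 0}
  newtons: 40

```text
clock: 2.85
ee_pos: [521.7, -59.1, 56.8]
ee_rot: [[0.091, 0.996, 0.001], [0.996, -0.091, -0.0], [-0.0, 0.001, -1.0]]
wrist_force: [-0.4, -2.1, 2.1]
grip_width: 11.0
grip_force: 44.1
```

Call:
apply_moves:
  moves:
    - {"jaw": 0,"dx": 0,"dy": 0,"dz": 0.25,"ax": 0,"ay": 0,"az": 0}
    - {"jaw": 0,"dx": 0,"dy": 0,"dz": 0.25,"ax": 0,"ay": 0,"az": 0}
    - {"jaw": 0,"dx": 0,"dy": 0,"dz": 0.25,"ax": 0,"ay": 0,"az": 0}
    - {"jaw": 0,"dx": 0,"dy": 0,"dz": 0.1,"ax": 0,"ay": 0,"az": 0}
    - {"jaw": 0,"dx": 0,"dy": 0,"dz": 0,"ax": 0,"ay": 0,"az": 0}
  newtons: 60

```text
clock: 3.35
ee_pos: [521.8, -59.2, 49.0]
ee_rot: [[0.091, 0.996, 0.001], [0.996, -0.091, -0.0], [-0.0, 0.001, -1.0]]
wrist_force: [-5.0, -2.0, 21.9]
grip_width: 10.9
grip_force: 66.7
```

It is fully pressed, at 22 N, well above the 8 N spring. Now I turn clockwise (+az), gently at first.

Call:
apply_moves:
  moves:
    - {"jaw": 0,"dx": 0,"dy": 0,"dz": 0,"ax": 0,"ay": 0,"az": 0.05}
    - {"jaw": 0,"dx": 0,"dy": 0,"dz": 0,"ax": 0,"ay": 0,"az": 0.08}
    - {"jaw": 0,"dx": 0,"dy": 0,"dz": 0,"ax": 0,"ay": 0,"az": 0.08}
    - {"jaw": 0,"dx": 0,"dy": 0,"dz": 0,"ax": 0,"ay": 0,"az": 0.08}
    - {"jaw": 0,"dx": 0,"dy": 0,"dz": 0,"ax": 0,"ay": 0,"az": 0.08}
  newtons: 60

```text
clock: 3.85
ee_pos: [521.3, -59.1, 49.0]
ee_rot: [[0.448, 0.894, 0.0], [0.894, -0.448, -0.0], [-0.0, 0.0, -1.0]]
wrist_force: [-5.9, -1.5, 24.8]
grip_width: 11.0
grip_force: 66.9
```

```bash
python3 - <<'E'
from h import *
s=robot.state();print(s['ee_pos'],s['wrist_force'],s['moment'],s['joint_positions'][5])
E
```

```text
[521.34049413 -59.08374252  49.00047461] [-5.89792461 -1.54601356 24.7898218 ] [-0.14611606  1.17441852  0.05753704] 19.97069815173948
```

Call:
apply_moves:
  moves:
    - {"jaw": 0,"dx": 0,"dy": 0,"dz": 0,"ax": 0,"ay": 0,"az": 0.12}
    - {"jaw": 0,"dx": 0,"dy": 0,"dz": 0,"ax": 0,"ay": 0,"az": 0.12}
    - {"jaw": 0,"dx": 0,"dy": 0,"dz": 0,"ax": 0,"ay": 0,"az": 0.12}
    - {"jaw": 0,"dx": 0,"dy": 0,"dz": 0,"ax": 0,"ay": 0,"az": 0.12}
    - {"jaw": 0,"dx": 0,"dy": 0,"dz": 0,"ax": 0,"ay": 0,"az": 0.12}
  newtons: 60

```text
clock: 4.35
ee_pos: [520.8, -58.6, 49.0]
ee_rot: [[0.875, 0.484, -0.001], [0.484, -0.875, 0.001], [-0.001, -0.001, -1.0]]
wrist_force: [-8.5, 3.0, 26.7]
grip_width: 11.0
grip_force: 67.3
```

Call:
apply_moves:
  moves:
    - {"jaw": 0,"dx": 0,"dy": 0,"dz": 0,"ax": 0,"ay": 0,"az": 0.1}
    - {"jaw": 0,"dx": 0,"dy": 0,"dz": 0,"ax": 0,"ay": 0,"az": 0.1}
    - {"jaw": 0,"dx": 0,"dy": 0,"dz": 0,"ax": 0,"ay": 0,"az": 0.08}
    - {"jaw": 0,"dx": 0,"dy": 0,"dz": 0,"ax": 0,"ay": 0,"az": 0}
  newtons: 60

```text
clock: 4.75
ee_pos: [520.6, -58.2, 49.0]
ee_rot: [[0.974, 0.225, -0.001], [0.225, -0.974, 0.001], [-0.001, -0.001, -1.0]]
wrist_force: [-8.1, 4.8, 27.2]
grip_width: 11.4
grip_force: 67.4
```

```bash
python3 - <<'E'
from h import *
s=robot.state();R=np.array(s['ee_rot']).reshape(3,3);print(s['ee_pos'],s['wrist_force'],s['moment'],s['joint_positions'][5],np.degrees(np.arctan2(R[1,1],R[0,1])))
E
```

```text
[520.59416911 -58.24973172  48.96431674] [-8.1264263   4.79103418 27.17323172] [ 0.79987788  1.49215542 -0.06618204] 70.37093329107077 -77.01382206813646
```

Call:
apply_moves:
  moves:
    - {"jaw": 0,"dx": 0,"dy": 0,"dz": 0,"ax": 0,"ay": 0,"az": 0.03}
    - {"jaw": 0,"dx": 0,"dy": 0,"dz": 0,"ax": 0,"ay": 0,"az": 0.03}
    - {"jaw": 0,"dx": 0,"dy": 0,"dz": 0,"ax": 0,"ay": 0,"az": 0}
  newtons: 60

```text
clock: 5.05
ee_pos: [520.6, -58.2, 49.0]
ee_rot: [[0.986, 0.169, -0.001], [0.169, -0.986, 0.001], [-0.001, -0.001, -1.0]]
wrist_force: [-7.7, 4.6, 28.1]
grip_width: 11.1
grip_force: 67.6
```

```bash
python3 - <<'E'
from h import *
s=robot.state();R=np.array(s['ee_rot']).reshape(3,3);print(s['ee_pos'],s['wrist_force'],s['moment'],s['grip_width'],np.degrees(np.arctan2(R[1,1],R[0,1])))
E
```

```text
[520.5911362  -58.23199942  48.95800227] [-7.68488667  4.62089419 28.13041405] [0.92932109 1.54902747 0.52993078] 11.099622218233272 -80.28491396076474
```

The z moment jumped to +0.53 N·m at about 75° of turn, so the knob is at its stop. I let it rise, open and retreat.

Call:
apply_moves:
  moves:
    - {"jaw": 0,"dx": 0,"dy": 0,"dz": -0.3,"ax": 0,"ay": 0,"az": 0}
    - {"jaw": 0,"dx": 0,"dy": 0,"dz": -0.3,"ax": 0,"ay": 0,"az": 0}
    - {"jaw": 0,"dx": 0,"dy": 0,"dz": -0.25,"ax": 0,"ay": 0,"az": 0}
    - {"jaw": 0,"dx": 0,"dy": 0,"dz": 0,"ax": 0,"ay": 0,"az": 0}
  newtons: 30

```text
clock: 5.45
ee_pos: [520.4, -58.2, 56.1]
ee_rot: [[0.986, 0.17, -0.002], [0.17, -0.986, 0.001], [-0.002, -0.001, -1.0]]
wrist_force: [-2.7, 5.5, 2.1]
grip_width: 10.9
grip_force: 63.9
```

Call:
apply_moves:
  moves:
    - {"jaw": 3,"dx": 0,"dy": 0,"dz": 0,"ax": 0,"ay": 0,"az": 0}
    - {"jaw": 5,"dx": 0,"dy": 0,"dz": 0,"ax": 0,"ay": 0,"az": 0}
    - {"jaw": 5,"dx": 0,"dy": 0,"dz": 0,"ax": 0,"ay": 0,"az": 0}
  newtons: 30

```text
clock: 5.75
ee_pos: [521.3, -59.1, 56.1]
ee_rot: [[0.986, 0.169, 0.0], [0.169, -0.986, -0.0], [0.0, 0.0, -1.0]]
wrist_force: [-0.1, 0.5, -0.8]
grip_width: 50.0
grip_force: 0.0
```

Call:
apply_moves:
  moves:
    - {"jaw": 5,"dx": 0,"dy": 0,"dz": -3,"ax": 0,"ay": 0,"az": -0.02}
    - {"jaw": 5,"dx": 0,"dy": 0,"dz": -4,"ax": 0,"ay": 0,"az": -0.14}
    - {"jaw": 5,"dx": 0,"dy": 0,"dz": -4.5,"ax": 0,"ay": 0,"az": -0.14}
    - {"jaw": 5,"dx": 0,"dy": 0,"dz": -4.5,"ax": 0,"ay": 0,"az": -0.14}
    - {"jaw": 5,"dx": 0,"dy": 0,"dz": 0,"ax": 0,"ay": 0,"az": -0.14}
  newtons: 30

```text
clock: 6.25
ee_pos: [524.8, -59.6, 222.4]
ee_rot: [[0.728, 0.685, 0.01], [0.686, -0.728, -0.001], [0.007, 0.008, -1.0]]
wrist_force: [-0.2, 0.3, -1.4]
grip_width: 49.9
grip_force: 0.0
```

```bash
python3 - <<'E'
from h import *
im,d=grab('side','s2')
uv,P=cloud('side',d); m=(np.hypot(P[:,0]-520.5,P[:,1]+59)<35)&(P[:,2]>60)&(P[:,2]<95)&(im[uv[:,1],uv[:,0]].max(1)<80)
q=P[m]; print(len(q),np.percentile(q[:,2],[5,50,95,99]))
q=q[q[:,2]>76]; print(len(q),cv2.minAreaRect(q[:,:2].astype(np.float32)))
h=(np.hypot(P[:,0]-530,P[:,1]-106)<60)&(P[:,2]>134)&(P[:,2]<146); print('handle',h.sum(),cv2.minAreaRect(P[h][:,:2].astype(np.float32)))
print(robot.state()['ee_pos'])
plan([530.5,106.2,185],-4.2,8)
cv2.imwrite('pics/s2c.png',cv2.resize(im[180:360,200:400],None,fx=3,fy=3))
E
```

```text
311 [61.47766055 77.28084561 85.03611893 86.03917525]
164 ((521.76025390625, -60.111907958984375), (45.30568313598633, 13.366059303283691), 12.373374938964844)
handle 126 ((531.049072265625, 90.12451171875), (61.898292541503906, 13.912632942199707), 86.15731811523438)
[523.35708205 -59.41968505 219.64628319]
d [ 1.49 -1.44  0.43] a [ 0.001 -0.    -0.092]
d [ 1.62 -1.29  0.43] a [ 0.001 -0.    -0.092]
d [ 1.73 -1.14  0.43] a [ 0.001 -0.    -0.092]
d [ 1.83 -0.97  0.43] a [ 0.001 -0.    -0.092]
d [ 1.91 -0.8   0.43] a [ 0.001 -0.    -0.092]
d [ 1.98 -0.62  0.43] a [ 0.001 -0.    -0.092]
d [ 2.02 -0.44  0.43] a [ 0.001 -0.    -0.092]
d [ 2.06 -0.25  0.43] a [ 0.001 -0.    -0.092]
```

View pics/s2c.png

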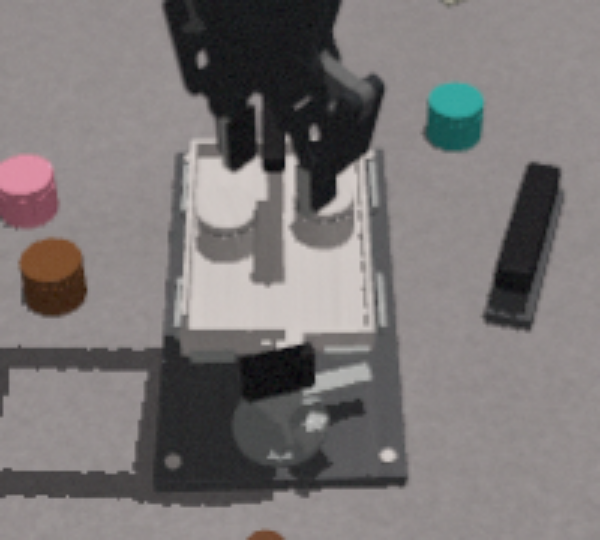

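The knob is up again (top about 85 mm) and turned about 73°, and the tongue (crop 340,378) is clear of the lug. Next is the handle.

Call:
apply_moves:
  moves:
    - {"jaw": 5,"dx": 1.49,"dy": -1.44,"dz": 0.43,"ax": 0,"ay": 0,"az": -0.092}
    - {"jaw": 5,"dx": 1.62,"dy": -1.29,"dz": 0.43,"ax": 0,"ay": 0,"az": -0.092}
    - {"jaw": 5,"dx": 1.73,"dy": -1.14,"dz": 0.43,"ax": 0,"ay": 0,"az": -0.092}
    - {"jaw": 5,"dx": 1.83,"dy": -0.97,"dz": 0.43,"ax": 0,"ay": 0,"az": -0.092}
    - {"jaw": 5,"dx": 1.91,"dy": -0.8,"dz": 0.43,"ax": 0,"ay": 0,"az": -0.092}
  newtons: 40

```text
clock: 6.8
ee_pos: [526.4, 45.0, 193.5]
ee_rot: [[0.353, 0.936, -0.002], [0.936, -0.353, -0.0], [-0.001, -0.001, -1.0]]
wrist_force: [0.3, -0.4, -0.2]
grip_width: 49.9
grip_force: 0.0
```

Call:
apply_moves:
  moves:
    - {"jaw": 5,"dx": 1.98,"dy": -0.62,"dz": 0.43,"ax": 0,"ay": 0,"az": -0.092}
    - {"jaw": 5,"dx": 2.02,"dy": -0.44,"dz": 0.43,"ax": 0,"ay": 0,"az": -0.092}
    - {"jaw": 5,"dx": 2.06,"dy": -0.25,"dz": 0.43,"ax": 0,"ay": 0,"az": -0.092}
    - {"jaw": 5,"dx": 0,"dy": 0,"dz": 0,"ax": 0,"ay": 0,"az": 0}
    - {"jaw": 5,"dx": 0,"dy": 0,"dz": 0,"ax": 0,"ay": 0,"az": 0}
  newtons: 40

```text
clock: 7.3
ee_pos: [529.9, 106.4, 181.0]
ee_rot: [[0.087, 0.996, -0.002], [0.996, -0.087, -0.001], [-0.001, -0.002, -1.0]]
wrist_force: [-0.6, 0.5, 0.3]
grip_width: 50.1
grip_force: 0.0
```

```bash
python3 - <<'E'
from h import *
s=robot.state(); print(s['ee_pos'],s['ee_rot'])
plan([530.5,108,113],-4.2,4)
E
```

```text
[529.91264776 106.35679586 181.01058441] [[ 8.73983437e-02  9.96172120e-01 -1.62394855e-03]
 [ 9.96173174e-01 -8.73994023e-02 -5.92616014e-04]
 [-7.32279684e-04 -1.56594032e-03 -9.99998506e-01]]
d [0.04 0.01 1.7 ] a [-0.     0.    -0.004]
d [0.04 0.01 1.7 ] a [-0.     0.    -0.004]
d [0.04 0.01 1.7 ] a [-0.     0.    -0.004]
d [0.04 0.01 1.7 ] a [-0.     0.    -0.004]
```

Call:
apply_moves:
  moves:
    - {"jaw": 5,"dx": 0.1,"dy": 0.04,"dz": 2,"ax": 0,"ay": 0,"az": -0.014}
    - {"jaw": 5,"dx": 0.1,"dy": 0,"dz": 2,"ax": 0,"ay": 0,"az": 0}
    - {"jaw": 5,"dx": 0,"dy": 0,"dz": 1.8,"ax": 0,"ay": 0,"az": 0}
    - {"jaw": 5,"dx": 0,"dy": 0,"dz": 1,"ax": 0,"ay": 0,"az": 0}
    - {"jaw": 5,"dx": 0,"dy": 0,"dz": 0,"ax": 0,"ay": 0,"az": 0}
  newtons: 40

```text
clock: 7.8
ee_pos: [530.1, 107.5, 112.6]
ee_rot: [[0.073, 0.997, -0.003], [0.997, -0.073, -0.001], [-0.001, -0.003, -1.0]]
wrist_force: [-0.6, 0.5, 0.3]
grip_width: 49.7
grip_force: 0.0
```

Call:
apply_moves:
  moves:
    - {"jaw": 3,"dx": 0,"dy": 0,"dz": 0,"ax": 0,"ay": 0,"az": 0}
    - {"jaw": 2,"dx": 0,"dy": 0,"dz": 0,"ax": 0,"ay": 0,"az": 0}
    - {"jaw": 1.6,"dx": 0,"dy": 0,"dz": 0,"ax": 0,"ay": 0,"az": 0}
    - {"jaw": 1.2,"dx": 0,"dy": 0,"dz": 0,"ax": 0,"ay": 0,"az": 0}
    - {"jaw": 0,"dx": 0,"dy": 0,"dz": 0,"ax": 0,"ay": 0,"az": 0}
  newtons: 40

```text
clock: 8.3
ee_pos: [532.4, 108.5, 114.9]
ee_rot: [[0.071, 0.997, 0.003], [0.997, -0.071, 0.0], [0.0, 0.003, -1.0]]
wrist_force: [3.4, -2.9, 5.5]
grip_width: 15.2
grip_force: 41.4
```

Call:
apply_moves:
  moves:
    - {"jaw": 0,"dx": 0,"dy": 0,"dz": 0,"ax": 0,"ay": 0,"az": 0}
    - {"jaw": 0,"dx": 0,"dy": 0,"dz": 0,"ax": 0,"ay": 0,"az": 0}
    - {"jaw": 0,"dx": 0,"dy": 0,"dz": 0,"ax": 0,"ay": 0,"az": 0}
  newtons: 90

```text
clock: 8.6
ee_pos: [532.4, 108.5, 115.0]
ee_rot: [[0.071, 0.997, 0.003], [0.997, -0.071, 0.0], [0.0, 0.003, -1.0]]
wrist_force: [2.5, -2.2, 7.7]
grip_width: 14.4
grip_force: 88.0
```

Call:
apply_moves:
  moves:
    - {"jaw": 0,"dx": 0,"dy": 0,"dz": -0.1,"ax": 0,"ay": 0,"az": 0}
    - {"jaw": 0,"dx": 0,"dy": 0,"dz": -0.2,"ax": 0,"ay": 0,"az": 0}
    - {"jaw": 0,"dx": 0,"dy": 0,"dz": -0.3,"ax": 0,"ay": 0,"az": 0}
    - {"jaw": 0,"dx": 0,"dy": 0,"dz": -0.3,"ax": 0,"ay": 0,"az": 0}
    - {"jaw": 0,"dx": 0,"dy": 0,"dz": -0.3,"ax": 0,"ay": 0,"az": 0}
  newtons: 90

```text
clock: 9.1
ee_pos: [530.2, 108.4, 125.7]
ee_rot: [[0.071, 0.997, -0.002], [0.997, -0.071, -0.0], [-0.0, -0.002, -1.0]]
wrist_force: [-0.4, -0.3, -4.8]
grip_width: 14.5
grip_force: 88.1
```

```bash
python3 - <<'E'
from h import *
s=robot.state(); print(s['ee_pos'],s['wrist_force'],s['moment'])
E
```

```text
[530.24725435 108.38865866 125.73925446] [-0.42569031 -0.30692867 -4.84205803] [ 0.04589319  0.04506804 -0.0068112 ]
```

The tray is free and weighs about 0.5 kg including the cans. I keep lifting slowly.

Call:
apply_moves:
  moves:
    - {"jaw": 0,"dx": 0,"dy": 0,"dz": -0.35,"ax": 0,"ay": 0,"az": 0}
    - {"jaw": 0,"dx": 0,"dy": 0,"dz": -0.4,"ax": 0,"ay": 0,"az": 0}
    - {"jaw": 0,"dx": 0,"dy": 0,"dz": -0.5,"ax": 0,"ay": 0,"az": 0}
    - {"jaw": 0,"dx": 0,"dy": 0,"dz": -0.5,"ax": 0,"ay": 0,"az": 0}
    - {"jaw": 0,"dx": 0,"dy": 0,"dz": -0.5,"ax": 0,"ay": 0,"az": 0}
  newtons: 90

```text
clock: 9.6
ee_pos: [531.0, 108.4, 148.9]
ee_rot: [[0.071, 0.997, 0.0], [0.997, -0.071, 0.0], [0.0, 0.0, -1.0]]
wrist_force: [0.4, 0.1, -5.0]
grip_width: 14.2
grip_force: 88.0
```

Call:
apply_moves:
  moves:
    - {"jaw": 0,"dx": 0,"dy": 0,"dz": -0.5,"ax": 0,"ay": 0,"az": 0}
    - {"jaw": 0,"dx": 0,"dy": 0,"dz": -0.5,"ax": 0,"ay": 0,"az": 0}
    - {"jaw": 0,"dx": 0,"dy": 0,"dz": -0.5,"ax": 0,"ay": 0,"az": 0}
    - {"jaw": 0,"dx": 0,"dy": 0,"dz": -0.5,"ax": 0,"ay": 0,"az": 0}
    - {"jaw": 0,"dx": 0,"dy": 0,"dz": -0.5,"ax": 0,"ay": 0,"az": 0}
  newtons: 90

```text
clock: 10.1
ee_pos: [531.0, 108.4, 173.8]
ee_rot: [[0.071, 0.997, 0.0], [0.997, -0.071, -0.0], [-0.0, 0.0, -1.0]]
wrist_force: [0.8, -0.0, -4.3]
grip_width: 14.0
grip_force: 88.0
```

Call:
apply_moves:
  moves:
    - {"jaw": 0,"dx": 0,"dy": 0,"dz": -0.5,"ax": 0,"ay": 0,"az": 0}
    - {"jaw": 0,"dx": 0,"dy": 0,"dz": -0.5,"ax": 0,"ay": 0,"az": 0}
    - {"jaw": 0,"dx": 0,"dy": 0,"dz": -0.5,"ax": 0,"ay": 0,"az": 0}
    - {"jaw": 0,"dx": 0,"dy": 0,"dz": -0.5,"ax": 0,"ay": 0,"az": 0}
    - {"jaw": 0,"dx": 0,"dy": 0,"dz": -0.5,"ax": 0,"ay": 0,"az": 0}
  newtons: 90

```text
clock: 10.6
ee_pos: [531.0, 108.5, 198.8]
ee_rot: [[0.071, 0.997, 0.0], [0.997, -0.071, 0.0], [0.0, 0.0, -1.0]]
wrist_force: [-0.1, 0.3, -4.9]
grip_width: 14.1
grip_force: 88.0
```

Call:
apply_moves:
  moves:
    - {"jaw": 0,"dx": 0,"dy": 0,"dz": -0.5,"ax": 0,"ay": 0,"az": 0}
    - {"jaw": 0,"dx": 0,"dy": 0,"dz": -0.4,"ax": 0,"ay": 0,"az": 0}
    - {"jaw": 0,"dx": 0,"dy": 0,"dz": -0.3,"ax": 0,"ay": 0,"az": 0}
    - {"jaw": 0,"dx": 0,"dy": 0,"dz": -0.2,"ax": 0,"ay": 0,"az": 0}
    - {"jaw": 0,"dx": 0,"dy": 0,"dz": -0.1,"ax": 0,"ay": 0,"az": 0}
  newtons: 90

```text
clock: 11.1
ee_pos: [531.0, 108.4, 213.5]
ee_rot: [[0.071, 0.997, 0.0], [0.997, -0.071, 0.0], [0.0, 0.0, -1.0]]
wrist_force: [0.3, 0.6, -4.5]
grip_width: 14.4
grip_force: 88.1
```

Call:
apply_moves:
  moves:
    - {"jaw": 0,"dx": 0,"dy": 0,"dz": 0,"ax": 0,"ay": 0,"az": 0}
    - {"jaw": 0,"dx": 0,"dy": 0,"dz": 0,"ax": 0,"ay": 0,"az": 0}
    - {"jaw": 0,"dx": 0,"dy": 0,"dz": 0,"ax": 0,"ay": 0,"az": 0}
  newtons: 90

```text
clock: 11.4
ee_pos: [530.9, 108.4, 213.2]
ee_rot: [[0.071, 0.997, -0.0], [0.997, -0.071, -0.0], [-0.0, -0.0, -1.0]]
wrist_force: [0.6, -0.8, -4.5]
grip_width: 14.3
grip_force: 88.1
```

```bash
python3 - <<'E'
from h import *
im,d=grab('side','s3'); s=robot.state(); print(s['ee_pos'],s['wrist_force'],s['moment'],np.abs(s['qvel']).max())
uv,P=cloud('side',d); m=(abs(P[:,0]-530)<75)&(abs(P[:,1]-106)<110)&(P[:,2]>98)&(P[:,2]<140)&(im[uv[:,1],uv[:,0]].min(1)>120)
q=P[m]; f=q[q[:,2]<np.percentile(q[:,2],40)]; A=np.c_[f[:,0]-530,f[:,1]-106,np.ones(len(f))]; c=np.linalg.lstsq(A,f[:,2],rcond=None)[0]; print(len(q),'floor slope deg',np.degrees(c[:2]),'z',c[2],np.percentile(q[:,2],[2,20,50]))
cv2.imwrite('pics/s3c.png',cv2.resize(im[130:370,190:430],None,fx=2.4,fy=2.4))
E
```

```text
[530.94103683 108.41633504 213.21283616] [ 0.21257694 -1.04828278 -4.925125  ] [ 0.01508109 -0.00881195  0.04325251] 0.06580960462768684
1935 floor slope deg [ 0.02879141 -0.11054499] z 113.70343430371564 [112.16174944 113.90969353 115.36227567]
```

View pics/s3c.png

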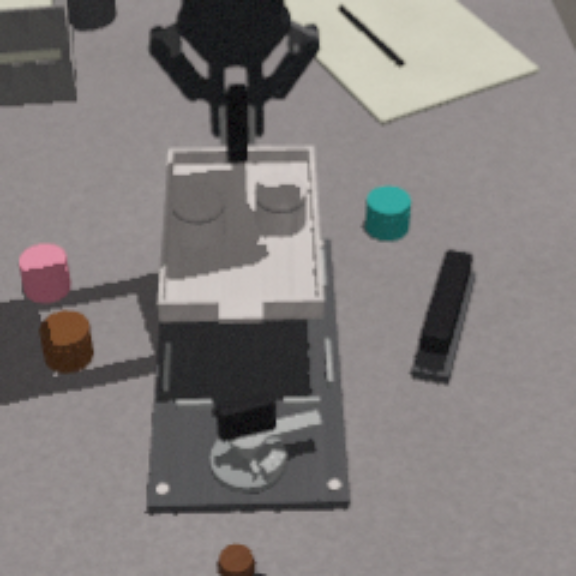

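The tray is held about 97 mm up and level within 0.1°. Both cans are standing in it (crop 198,205 and 280,205), and the bystanders are untouched. Handing in.

```bash
python3 -c "
from cell import robot
print(robot.sign_off())"
```

```text
the job is handed in; nothing more can be done
None
```

The job is handed in: I pressed the knob, turned it to its stop and let it spring back up, and the gripper is holding the tray level about 97 mm above its docked position with both cans standing in it.

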